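Pack the wound coils, snap the case shut and send it to the dispatch bay

ROBOT

A 6-joint arm with a two-finger parallel gripper is mounted at the origin on the work surface. World frame = base frame: x ahead of the robot, y to its left, z up, the work surface at z = 0. Lengths are in m, angles in degrees, forces in N, time in s.
With the tool pointing down it reaches from about 0.25 to 0.725 m from the base axis. Payload 9.7 kg.
Tool frame: the origin (TCP) lies midway between the tips of the shut fingers; the grasp point (between the pads) lies bot.grasp_offset behind it (bot.grasp_offset is the distance from the TCP to the grasp point, in m); x points along the fingers, y is the direction in which the jaws open and shut, and the axes are right-handed (so a half turn about x gives the same grasp; the last joint's range is limited). The gripper opens to 85 mm and grips with 20 to 120 N. Pads are 22 mm wide; open, the fingers measure 114 mm over their backs; the gripper's body (76 mm by 85 mm) begins 54 mm behind the grasp point. The pads swing forward as they close: fully open they stand 13 mm farther back than shut.
Start: joints at [65.203, 4.979, 10.078, 95.1, 0, 90], TCP at [0.231, 0.499, 0.231] pointing down, gripper open.
Joint ranges: [-179.16, 179.16], [-48.56, 103.87], [-65.8, 70.77], [-126.05, 130.52], [-82.76, 87.17], [-180, 180]. Speed limits (degrees/s): [127.2, 127.2, 147.25, 180, 180, 180].

INTERFACE

Orientations are given as [roll, pitch, yaw] about the fixed x, y, z axes, in that order (R = Rz(yaw) Ry(pitch) Rx(roll)).
In Python, from workcell import status, camera, bot gives the robot as it stands.
- The arm moves only by the shell command python3 -m jog 'ROWS' [OPENING] [FORCE]. ROWS is text: rows parted by semicolons, each of 4 numbers parted by spaces: the shift along the tool's x, y, z in mm, then the turn about the tool's x in degrees. A call has exactly 8 rows; each row is the pose to reach, as a shift and turn from the pose commanded when the call began, along the tool's axes at that moment; what a row does not reach only later rows make up. A row lasts 1/8 s, in which the tool goes at most 62.5 mm and 10.7 degrees, less where a joint would pass 70% of its speed; a pose out of reach is approached as far as the arm can. A call with a gripper value outside its range is refused whole. OPENING is the opening, from 0 (shut) to 1 (fully open), set as the call begins (- or left out, the last holds). The fingers move at their own pace and stop on an object; FORCE is the grip in N (left out, the last holds). Time passes only in rows, so rows that repeat a pose let the fingers close, or fill a call up. It gives the time, the measured TCP pose, the force and the opening at its end, in the units of the state.
- status.get_obs(): the state, without advancing time (a new reading comes with each control period).
- camera(name): name is "scene" or "top"; returns a dict with "color" (480x640x3 uint8, red, green, blue), "vfov" (degrees; the focal length in pixels is half the picture's height over the tangent of half this angle, whatever the lens; pixels are square), "cx", "cy" (the principal point, pixels), "rvec" (rotation vector, rad) and "tvec" (3), from world to camera coordinates, as OpenCV has them. Camera axes: x right, y down, z forward; pixel columns grow to the right and rows downward; lengths in m; the calibration is good to about 2 mm. A picture is of the moment at which its call begins. There is no depth.
- bot.job_done(): hands the job in, once; it reports no verdict.
The state is a dict: "time": time; "q": joint angles; "qd": joint speeds; "joint_efforts": joint torques, N m; "ee_pos": TCP position; "tcp_rot": TCP orientation; "wrist_force": force on the tool from outside, world axes, zero at the start; "torque": the same for the moment, N m; "opening": finger opening in m.
Only numpy, scipy, OpenCV 4.12 (cv2) and the standard library are available. Lean on these libraries where they do the work, as an engineer would, in place of code of your own. Each camera call takes 0.05 s, during which the arm holds its last target. There are 200 camera calls.

TASK

Slide every copper-wound coil up off its post on the rack and lay it flat on the floor of the blue case. When all the coils are in, swing the yellow lid over and press it down until it snaps fully shut, and only then push the closed case across the table until it stands squarely inside the green tape outline. Leave the tape dispenser, the red bin and the caliper where they are.

Things in the scene. Friction and masses are not known exactly. Their poses are not given: they have to be found in the camera images.
- rack: fixed aluminium plate 206 (its x) x 164 (its y) x 12 mm with five upright steel posts 14 mm thick whose tops are 70 mm above the table. Origin: centre of the underside, on the table; z up. Post axes at (x, y) = (-65, -44), (-65, 44), (0, 0), (65, -44), (65, 44) mm in its frame. It stands on the left or the right of the case, the bay on the other side
- coil1: loose wound coil: black bobbin flanges 50 mm in diameter, copper winding between them, 28 mm high, bore 22 mm, about 60 g; graspable round the outside (50 mm). Origin at its centre, its z is the axis of the bore. It starts standing on the rack plate over one post, centre 26 mm above the table. Three to five of the five coils are present
- coil2: as coil1
- coil3: as coil1
- coil4: as coil1
- coil5: as coil1
- case: loose blue open-topped case, outside 150 (its x) x 270 (its y) x 50 mm high, walls and floor 5 mm thick, about 0.4 kg and 0.1 kg more for the lid. Origin: centre of the underside; z up, its -x side (front, towards the robot) carries the catch, its +x rim the hinge of the lid. The catch and the lid's tongue, 40 mm wide, stand 15 mm out from the middle of the front wall
- lid (a joint): angle of the yellow lid in rad: 0 fully shut, about 1.57 upright, 2.0 the stop; it starts open, leaning a little back (about 1.65 to 1.85). The hinge is stiff, so the lid stays where it is left and takes about 1 to 2 N at its front edge to swing. At about 0.1 rad its tongue meets the spring catch: it then takes about 10 N downward at the front edge to push it past, and it snaps and stays at 0
- lid_hinge (a point): middle of the lid's hinge line, on the case's +x rim, 50.5 mm above the case's underside; the hinge runs along the case's y
- lid_edge (a point): middle of the lid's free front edge on its upper (outer) face, 150 mm from the hinge. The lid is a flat plate 150 x 270 x 6 mm; when it is shut this point is 56.5 mm above the case's underside
- bay: dispatch bay: a flat rectangle of green tape stuck on the table, no height, inside 200 (its x) x 320 (its y) mm, tape 18 mm wide. Origin: its centre; z up
- dispenser: black tape dispenser 60 x 150 x 70 mm with a roll of tape, a bystander. Origin: centre of its underside
- bin: red open bin 120 x 170 x 60 mm with black discs, a bystander. Origin: centre of its underside
- caliper: caliper 200 mm long lying flat, 14 mm high, a bystander. Origin: near its middle, on the table
There are look-alikes about, which are no part of the job. What is shaped like the coil2 but purple or turquoise is not meant.

How it is judged:
By the outcome, as a careful person would: the job done as asked, in the order asked, and still so for the second after the job is handed in, with the robot touching nothing.
Of coil1, coil2, coil3, coil4, coil5 only 3 to 5 are there at a start; the rules pass over those that are not, and their reading is None.
At some moment in a run one of case may be knocked a few centimetres aside while the robot is not near it.
Once in a run the grip may slacken for a moment while it holds something.
It also fails if it takes over 210 s, if anything falls off the work surface, if the arm or the gripper's body presses on something with over 40 N, if the wrist force passes 120 N, or if a joint passes its speed limit or range.

## Working session

There is one attempt and no reset: what is moved stays moved. The work goes in short steps, Python scripts to look and compute and a shell command to move; the robot and the scene stay as the last step left them, time stands still between calls to the robot, and variables do not carry over. Pictures are saved under pics/ and viewed, about 12 in all and at most 16, crops included, and the job is handed in when it is done.

```bash
ls; mkdir -p pics; python3 - <<'E'
from workcell import status, camera, bot
import cv2
o=status.get_obs();print(o, bot.grasp_offset)
for n in("scene","top"):
    c=camera(n);cv2.imwrite(f"pics/{n}0.png",c["color"][:,:,::-1]);print(n,{k:v for k,v in c.items() if k!="color"})
E
```

```text
pics
{'time': 0.0, 'q': array([ 6.52009696e+01,  5.00968961e+00,  1.00336016e+01,  9.51008067e+01,
       -2.89893577e-04,  8.99994184e+01]), 'qd': array([-0.01871145,  0.04327849,  0.00567316,  0.03296339, -0.04076851,
       -0.08902651]), 'joint_efforts': array([ 2.96761784e-03, -5.20387423e+01,  4.64800680e+01,  1.62553391e-02,
        1.04198332e-04, -4.14108342e-06]), 'ee_pos': array([0.23058846, 0.49905788, 0.23058898]), 'tcp_rot': array([ -89.78457705,   89.92310483, -114.58302564]), 'wrist_force': array([-0.16271293, -0.19011277, -0.52894952]), 'torque': array([-0.02748536, -0.00512721,  0.07430751]), 'opening': 0.08547203800108992} 0.0187
scene {'vfov': 52.24922138894773, 'cx': 325.0933885725018, 'cy': 242.86998719567586, 'rvec': array([ 1.66226292,  1.9961091 , -0.73649525]), 'tvec': array([ 0.0548116 , -0.37045497,  1.63142027])}
top {'vfov': 54.99492882012768, 'cx': 320.12002774016173, 'cy': 229.40360354604914, 'rvec': array([ 2.12464423, -2.110883  ,  0.18067682]), 'tvec': array([0.04616795, 0.56718399, 0.92753099])}
```

View pics/top0.png

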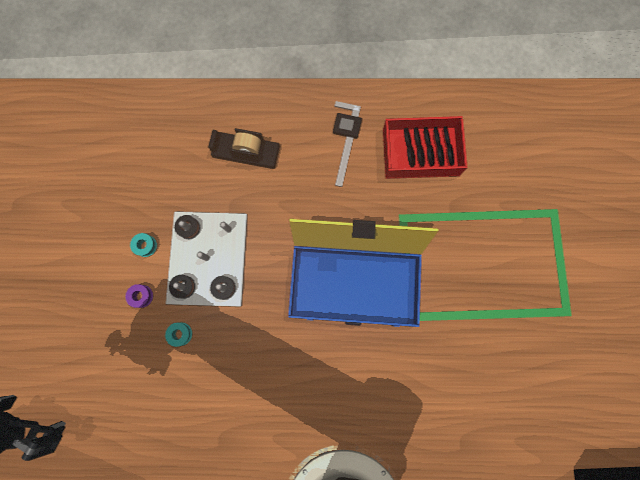

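View pics/scene0.png

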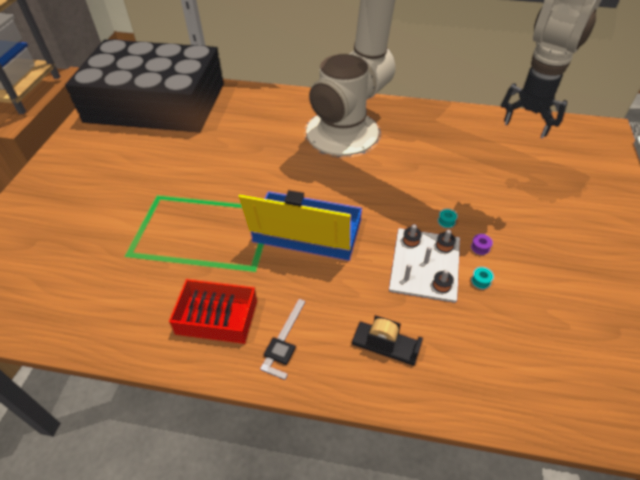

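Scene: the robot is at the bottom of the top view. In the top view the rack is on the left with three coils on posts, at (187,227), (182,286) and (223,287). The posts at about (228,227) and (206,255) are empty. The rings on the table, turquoise (143,244), purple (138,296) and turquoise (178,334), are look-alikes by colour and not on posts. I'll confirm in an enlarged crop.

```bash
python3 - <<'E'
import cv2
im=cv2.imread("pics/top0.png")
a=cv2.resize(im[205:335,125:325],None,fx=4,fy=4,interpolation=cv2.INTER_CUBIC)
cv2.imwrite("pics/crop1.png",a)
a=cv2.resize(im[205:335,280:440],None,fx=4.5,fy=4.5,interpolation=cv2.INTER_CUBIC)
cv2.imwrite("pics/crop2.png",a)
E
```

```text
(no output)
```

View pics/crop1.png

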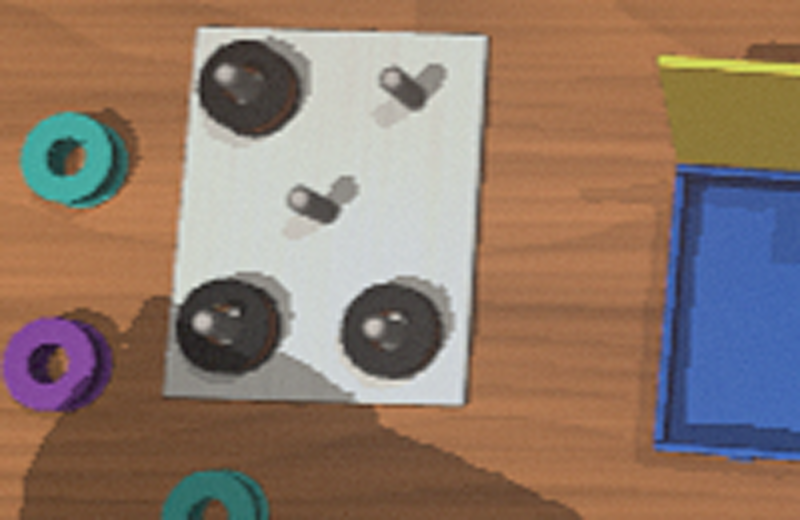

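View pics/crop2.png

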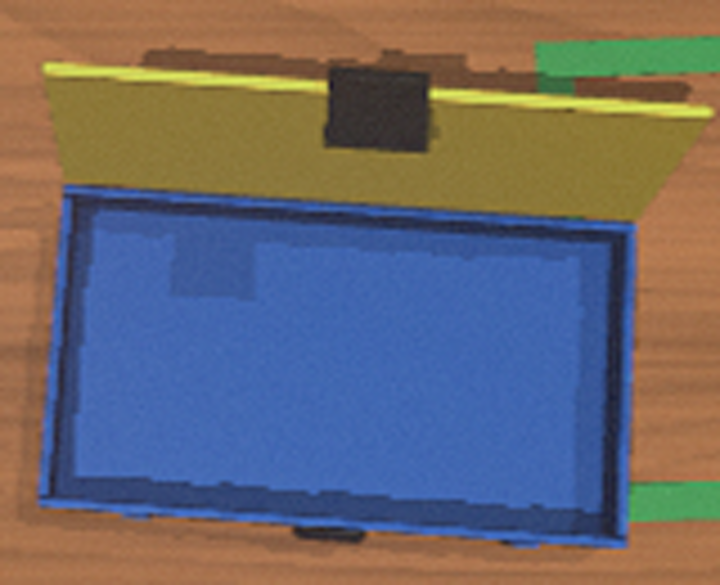

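```bash
cat > h.py <<'E'
import numpy as np, cv2
from scipy.optimize import least_squares
from workcell import status, camera, bot
def K(c):
    h=c["color"].shape[0]; f=h/2/np.tan(np.radians(c["vfov"])/2)
    return np.array([[f,0,c["cx"]],[0,f,c["cy"]],[0,0,1]])
def proj(c,P): return cv2.projectPoints(np.asarray(P,float).reshape(-1,3),c["rvec"],c["tvec"],K(c),None)[0][:,0]
def ray(c,uv,z):
    R=cv2.Rodrigues(c["rvec"])[0]; C=-R.T@c["tvec"]
    d=(R.T@np.linalg.inv(K(c))@np.c_[np.atleast_2d(uv),np.ones(len(np.atleast_2d(uv)))].T).T
    return C+d*((z-C[2])/d[:,2])[:,None]
def w(p,P):
    P=np.asarray(P,float); c,s=np.cos(p[2]),np.sin(p[2])
    return np.c_[p[0]+c*P[:,0]-s*P[:,1],p[1]+s*P[:,0]+c*P[:,1],P[:,2]]
def fit(c,uv,P,p0):
    r=least_squares(lambda p:(proj(c,w(p,P))-uv).ravel(),p0)
    return r.x,np.sqrt(np.mean(r.fun**2))
def box(x,y,z): return np.array([[x/2,y/2,z],[x/2,-y/2,z],[-x/2,-y/2,z],[-x/2,y/2,z]])/1000
E
python3 - <<'E'
from h import *
np.set_printoptions(precision=4,suppress=True)
c=camera("top")
rk=np.array([[198,28],[488,36],[467,404],[165,395]])/4+[124.6,204.6]
cs=np.array([[64,186],[635,226],[627,546],[40,503]])/4.5+[279.6,204.6]
r,e=fit(c,rk,box(206,164,12),[.5,.3,0]);print("rack",r,np.degrees(r[2]),e)
cp,e=fit(c,cs,box(150,270,50),[.4,0,0]);print("case",cp,np.degrees(cp[2]),e)
b=np.array([[399.3,214.8],[557,209.7],[570.3,315]])
bp,e=fit(c,b,box(236,356,0)[:3],[.4,-.3,0]);print("bay",bp,np.degrees(bp[2]),e)
co=np.array([[249,88],[228,326],[393,330]])/4+[124.6,204.6]
print("coil tops",ray(c,co,.04))
posts=w(r,np.array([[-65,-44,26],[-65,44,26],[0,0,26],[65,-44,26],[65,44,26]])/1000);print("posts",posts)
print("post tops",ray(c,np.array([[390,74],[296,197]])/4+[124.6,204.6],.07))
E
```

```text
rack [ 0.5101  0.2988 -0.0208] -1.19235014484265 0.45454698385689907
case [ 0.4495 -0.0243 -0.0626] -3.5858097444895174 0.6243724420446172
bay [ 0.5011 -0.3079  0.0393] 2.249970086154668 0.6666548290478393
coil tops [[0.574  0.3389 0.04  ]
 [0.4458 0.3422 0.04  ]
 [0.4443 0.2545 0.04  ]]
posts [[0.4442 0.2562 0.026 ]
 [0.446  0.3442 0.026 ]
 [0.5101 0.2988 0.026 ]
 [0.5741 0.2535 0.026 ]
 [0.576  0.3415 0.026 ]]
post tops [[0.5761 0.2556 0.07  ]
 [0.5107 0.3015 0.07  ]]
```

Colours confirmed: the three coils have black flanges on posts, and the rings on the table are the decoys. The fits agree to 1–2 mm with the given sizes. First I turn the jaws along world x above the left near coil.

```bash
cat >> h.py <<'E'
def case_fit(c,p0=(.45,-.02,-.06),n=None):
    hsv=cv2.cvtColor(c["color"],cv2.COLOR_RGB2HSV)
    m=cv2.inRange(hsv,(105,110,40),(125,255,255)); m[:150]=0;m[400:]=0
    m=cv2.morphologyEx(m,cv2.MORPH_CLOSE,np.ones((7,7)))
    k=max(cv2.findContours(m,cv2.RETR_EXTERNAL,cv2.CHAIN_APPROX_NONE)[0],key=cv2.contourArea)
    q=cv2.approxPolyDP(cv2.convexHull(k),8,True)[:,0].astype(float)
    P=box(150,270,50); pr=proj(c,w(p0,P))
    uv=np.array([q[np.argmin(np.linalg.norm(q-a,axis=1))] for a in pr])
    ctr=uv.mean(0); uv+=0.5*np.sign(uv-ctr)
    return (*fit(c,uv,P,p0),len(q))
def st():
    o=status.get_obs(); R=cv2.Rodrigues(np.zeros(3))[0]
    print("t",round(o["time"],2),"tcp",(o["ee_pos"]*1000).round(1),"rot",o["tcp_rot"].round(1),"F",o["wrist_force"].round(1),"open",round(o["opening"]*1000,1),"q6",o["q"][5].round(0))
E
python3 -m jog '10 -7 33 9; 20 -13 65 18; 35 -20 98 27; 50 -26 130 36; 70 -33 163 45; 90 -39 196 54; 110 -46 230 62; 115 -52 261 66.6' 0.85 50
python3 -c "
from h import *
st(); print(case_fit(camera('top')))"
```

```text
time: 1.15
ee_pos: [0.4461, 0.3413, 0.1145]
tcp_rot: [-49.8, 89.9, -141.4]
wrist_force: [-0.7, 0.6, -0.4]
opening: 0.0724
t 1.15 tcp [446.1 341.3 114.5] rot [ -49.8   89.9 -141.4] F [-0.7  0.6 -0.4] open 72.4 q6 129.0
(array([ 0.44956031, -0.02428364, -0.06576894]), np.float64(0.6049210217237697), 4)
```

```bash
python3 -m jog '20 0 -2 0; 40 0 -2 0; 60 0 -2 0; 75 0 -2 0; 88 0 -2 0; 95 0 -2 0; 100 0 -2 0; 100 0 -2 0' 
python3 -m jog '0 0 0 0; 0 0 0 0; 0 0 0 0; 0 0 0 0; 0 0 0 0; 0 0 0 0; 0 0 0 0; 0 0 0 0' 0.3 50
```

```text
time: 2.2
ee_pos: [0.4459, 0.3446, 0.0163]
tcp_rot: [-160.0, 90.0, 108.6]
wrist_force: [0.9, -0.4, 0.1]
opening: 0.0725
time: 3.2
ee_pos: [0.4463, 0.3449, 0.0173]
tcp_rot: [128.9, 89.9, 37.5]
wrist_force: [-2.0, -1.0, 6.1]
opening: 0.0485
```

```bash
python3 -m jog '-10 0 0 0; -25 0 0 0; -40 0 0 0; -55 0 0 0; -70 0 0 0; -82 0 0 0; -90 0 0 0; -90 0 0 0' 
python3 -c "
from h import *
st(); c=camera('top');print(case_fit(c)); cv2.imwrite('pics/t1.png',cv2.resize(c['color'][200:330,120:300,::-1],None,fx=3,fy=3))"
```

```text
time: 4.2
ee_pos: [0.4461, 0.3448, 0.1068]
tcp_rot: [127.7, 90.0, 36.3]
wrist_force: [-0.7, -0.9, -1.2]
opening: 0.0483
t 4.2 tcp [446.1 344.8 106.8] rot [127.7  90.   36.3] F [-0.7 -0.9 -1.2] open 48.3 q6 129.0
(array([ 0.44956031, -0.02428364, -0.06576894]), np.float64(0.6049210217237697), 4)
```

View pics/t1.png

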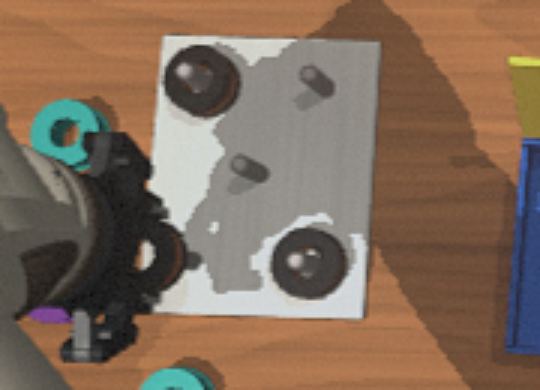

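Lifted and held; the jaw shows the coil bore at (150,255) in the crop. Next: over the case.

```bash
python3 -m jog '0 -1 35 0; 0 -2 95 0; 0 -3 158 0; 0 -4 220 0; 0 -5 282 0; 0 -6 344 0; 0 -6 405 0; 0 -6 448 0' 
python3 -m jog '0 0 0 0; 0 0 0 0; 0 0 0 0; 15 0 0 0; 30 0 0 0; 45 0 0 0; 55 0 0 0; 55 0 0 0'
python3 -c "
from h import *
st()"
```

```text
time: 5.25
ee_pos: [0.4282, -0.1054, 0.1058]
tcp_rot: [-83.9, 90.0, -175.4]
wrist_force: [0.2, 1.1, -0.7]
opening: 0.0485
time: 6.25
ee_pos: [0.4284, -0.103, 0.0503]
tcp_rot: [-103.3, 89.9, 165.3]
wrist_force: [-0.6, 0.7, 0.0]
opening: 0.0483
t 6.25 tcp [ 428.4 -103.    50.3] rot [-103.3   89.9  165.3] F [-0.6  0.7  0. ] open 48.3 q6 78.0
```

```bash
python3 -m jog '10 0 0 0; 20 0 0 0; 28 0 0 0; 34 0 0 0; 37 0 0 0; 39 0 0 0; 39 0 0 0; 39 0 0 0'
python3 -m jog '0 0 0 0; 0 0 0 0; 0 0 0 0; 0 0 0 0; -20 0 0 0; -45 0 0 0; -70 0 0 0; -92 0 0 0' 0.72
```

```text
time: 7.25
ee_pos: [0.4291, -0.1031, 0.0125]
tcp_rot: [79.2, 90.0, -12.2]
wrist_force: [0.3, 0.1, -1.0]
opening: 0.0487
time: 8.25
ee_pos: [0.429, -0.1031, 0.1053]
tcp_rot: [77.9, 90.0, -13.5]
wrist_force: [-0.2, -0.0, 0.2]
opening: 0.0616
```

```bash
python3 -m jog '0 1 -30 0; 0 2 -85 0; 0 3 -145 0; 0 4 -205 0; 0 5 -265 0; 0 6 -325 0; 0 7 -359 0; 0 7 -359 0' 0.85
python3 -c "
from h import *
st(); c=camera('top');print(case_fit(c)); cv2.imwrite('pics/t2.png',cv2.resize(c['color'][200:340,120:450,::-1],None,fx=2.4,fy=2.4))"
```

```text
time: 9.25
ee_pos: [0.4443, 0.2576, 0.1038]
tcp_rot: [-79.1, 90.0, -170.3]
wrist_force: [0.1, -0.3, 0.3]
opening: 0.0723
t 9.25 tcp [444.3 257.6 103.8] rot [ -79.1   90.  -170.3] F [ 0.1 -0.3  0.3] open 72.3 q6 121.0
(array([ 0.44956031, -0.02428364, -0.06576894]), np.float64(0.6049210217237697), 4)
```

View pics/t2.png

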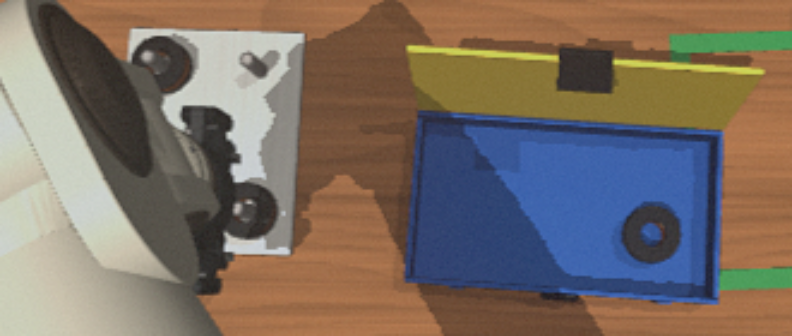

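Coil 1 lies flat in the case at crop pixel (652,233). Next coil.

```bash
python3 -m jog '20 0 0 0; 40 0 0 0; 60 0 0 0; 75 0 0 0; 84 0 0 0; 88 0 0 0; 89 0 0 0; 89 0 0 0' 
python3 -m jog '0 0 0 0; 0 0 0 0; 0 0 0 0; 0 0 0 0; 0 0 0 0; 0 0 0 0; 0 0 0 0; 0 0 0 0' 0.3 50
python3 -m jog '-10 0 0 0; -25 0 0 0; -40 0 0 0; -55 0 0 0; -70 0 0 0; -82 0 0 0; -90 0 0 0; -90 0 0 0'
python3 -c "
from h import *
st()"
```

```text
time: 10.3
ee_pos: [0.4449, 0.2558, 0.0157]
tcp_rot: [116.8, 90.0, 25.4]
wrist_force: [-0.4, -0.5, 0.1]
opening: 0.0726
time: 11.3
ee_pos: [0.4451, 0.2559, 0.0161]
tcp_rot: [126.2, 89.9, 34.8]
wrist_force: [-1.1, -0.1, 6.1]
opening: 0.0483
time: 12.3
ee_pos: [0.4449, 0.2558, 0.1058]
tcp_rot: [122.6, 90.0, 31.2]
wrist_force: [0.1, -0.2, -1.2]
opening: 0.0478
t 12.3 tcp [444.9 255.8 105.8] rot [122.6  90.   31.2] F [ 0.1 -0.2 -1.2] open 47.8 q6 121.0
```

```bash
python3 -m jog '0 -1 25 0; 0 -1 70 0; 0 -2 120 0; 0 -2 170 0; 0 -3 220 0; 0 -4 260 0; 0 -4 279 0; 0 -4 279 0' 
python3 -m jog '0 0 0 0; 0 0 0 0; 15 0 0 0; 32 0 0 0; 50 0 0 0; 56 0 0 0; 56 0 0 0; 56 0 0 0'
python3 -c "
from h import *
st();print(case_fit(camera('top')))"
```

```text
time: 13.3
ee_pos: [0.4335, -0.0242, 0.1048]
tcp_rot: [-88.0, 90.0, -179.5]
wrist_force: [0.1, -0.5, -0.3]
opening: 0.0481
time: 14.3
ee_pos: [0.4342, -0.0233, 0.0498]
tcp_rot: [85.5, 90.0, -5.9]
wrist_force: [-0.3, -0.6, -0.7]
opening: 0.0475
t 14.3 tcp [434.2 -23.3  49.8] rot [85.5 90.  -5.9] F [-0.3 -0.6 -0.7] open 47.5 q6 88.0
(array([ 0.45804821,  0.06947625, -0.04496231]), np.float64(32.04840704817445), 4)
```

The arm hides the case now, so this fit (rms 32 px) is void; the last good one was seconds ago. Grip and pose are unchanged, so I lower.

```bash
python3 -m jog '10 0 0 0; 20 0 0 0; 28 0 0 0; 34 0 0 0; 37 0 0 0; 39 0 0 0; 39 0 0 0; 39 0 0 0'
python3 -m jog '0 0 0 0; 0 0 0 0; 0 0 0 0; 0 0 0 0; -20 0 0 0; -45 0 0 0; -70 0 0 0; -92 0 0 0' 0.72
```

```text
time: 15.35
ee_pos: [0.434, -0.0232, 0.0105]
tcp_rot: [86.9, 90.0, -4.5]
wrist_force: [0.1, -1.2, -1.0]
opening: 0.0474
time: 16.35
ee_pos: [0.4339, -0.0232, 0.1033]
tcp_rot: [84.6, 90.0, -6.8]
wrist_force: [-0.3, 0.0, -0.0]
opening: 0.0615
```

```bash
python3 -m jog '0 0 -30 0; 0 0 -85 0; 0 0 -145 0; 0 0 -205 0; 0 0 -265 0; 0 30 -325 0; 0 70 -367 0; 0 110 -367 0' 0.85
python3 -m jog '0 20 0 0; 0 22 0 0; 0 22 0 0; 0 22 0 0; 0 22 0 0; 0 22 0 0; 0 22 0 0; 0 22 0 0'
python3 -c "
from h import *
st();c=camera('top');print(case_fit(c));cv2.imwrite('pics/t3.png',cv2.resize(c['color'][190:340,120:450,::-1],None,fx=2.4,fy=2.4))"
```

```text
time: 17.35
ee_pos: [0.5533, 0.3443, 0.1013]
tcp_rot: [-107.9, 90.0, 161.0]
wrist_force: [0.8, -0.3, 0.9]
opening: 0.0727
time: 18.35
ee_pos: [0.5748, 0.3405, 0.1023]
tcp_rot: [124.4, 90.0, 33.0]
wrist_force: [-1.1, -0.0, -0.7]
opening: 0.0725
t 18.35 tcp [574.8 340.5 102.3] rot [124.4  90.   33. ] F [-1.1 -0.  -0.7] open 72.5 q6 122.0
(array([ 0.44956031, -0.02428364, -0.06576894]), np.float64(0.6049210217237697), 4)
```

View pics/t3.png

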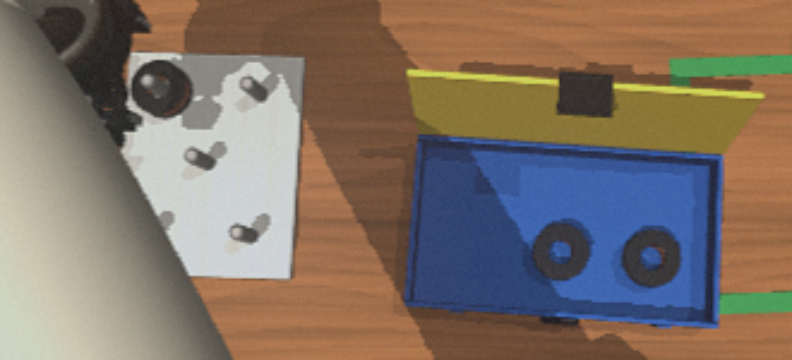

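Two coils are flat in the case, at (561,251) and (652,257). The last one stands at (161,88), undisturbed.

```bash
python3 -m jog '20 0 0 0; 40 0 0 0; 60 0 0 0; 75 0 0 0; 82 0 0 0; 86 0 0 0; 87 0 0 0; 87 0 0 0' 
python3 -m jog '0 0 0 0; 0 0 0 0; 0 0 0 0; 0 0 0 0; 0 0 0 0; 0 0 0 0; 0 0 0 0; 0 0 0 0' 0.3 50
python3 -m jog '-10 0 0 0; -25 0 0 0; -40 0 0 0; -55 0 0 0; -70 0 0 0; -82 0 0 0; -90 0 0 0; -90 0 0 0'
python3 -c "
from h import *
st()"
```

```text
time: 19.4
ee_pos: [0.575, 0.3406, 0.0158]
tcp_rot: [123.4, 90.0, 32.0]
wrist_force: [0.1, -0.2, 0.8]
opening: 0.0726
time: 20.4
ee_pos: [0.5752, 0.3407, 0.0163]
tcp_rot: [123.4, 89.9, 32.0]
wrist_force: [-0.3, -0.3, 5.9]
opening: 0.0489
time: 21.4
ee_pos: [0.575, 0.3406, 0.1058]
tcp_rot: [125.3, 90.0, 33.9]
wrist_force: [-0.6, 0.3, -1.1]
opening: 0.049
t 21.4 tcp [575.  340.6 105.8] rot [125.3  90.   33.9] F [-0.6  0.3 -1.1] open 49.0 q6 122.0
```

```bash
python3 -m jog '0 -25 0 0; 0 -70 30 0; 0 -110 80 0; 0 -128 140 0; 0 -128 200 0; 0 -128 255 0; 0 -128 287 0; 0 -128 287 0' 
python3 -m jog '0 0 0 0; 0 0 0 0; 15 0 0 0; 32 0 0 0; 50 0 0 0; 56 0 0 0; 56 0 0 0; 56 0 0 0'
```

```text
time: 22.4
ee_pos: [0.4395, 0.0549, 0.105]
tcp_rot: [-53.8, 90.0, -145.4]
wrist_force: [-0.3, 1.0, -1.3]
opening: 0.0488
time: 23.4
ee_pos: [0.4402, 0.0567, 0.0498]
tcp_rot: [96.6, 90.0, 5.2]
wrist_force: [0.6, -0.6, -0.9]
opening: 0.0487
```

```bash
python3 -m jog '10 0 0 0; 20 0 0 0; 28 0 0 0; 34 0 0 0; 37 0 0 0; 39 0 0 0; 39 0 0 0; 39 0 0 0'
python3 -m jog '0 0 0 0; 0 0 0 0; 0 0 0 0; 0 0 0 0; -20 0 0 0; -45 0 0 0; -70 0 0 0; -92 0 0 0' 0.72
python3 -m jog '0 0 -30 0; 0 0 -80 0; 0 0 -130 0; 0 0 -180 0; -50 0 -220 0; -80 0 -220 0; -80 0 -220 0; -80 0 -220 0' 0
python3 -c "
from h import *
st();c=camera('top');print(case_fit(c));cv2.imwrite('pics/t4.png',cv2.resize(c['color'][190:340,120:450,::-1],None,fx=2.4,fy=2.4))
cv2.imwrite('pics/t4full.png',c['color'][:,:,::-1])"
```

```text
time: 24.4
ee_pos: [0.44, 0.0567, 0.0105]
tcp_rot: [94.9, 90.0, 3.5]
wrist_force: [0.0, -0.3, -0.8]
opening: 0.0489
time: 25.4
ee_pos: [0.4399, 0.0567, 0.1033]
tcp_rot: [99.3, 90.0, 8.0]
wrist_force: [0.7, 1.0, 0.7]
opening: 0.0612
time: 26.4
ee_pos: [0.4451, 0.2764, 0.1816]
tcp_rot: [-56.3, 90.0, -147.7]
wrist_force: [-0.3, 0.5, 0.4]
opening: 0.0001
t 26.4 tcp [445.1 276.4 181.6] rot [ -56.3   90.  -147.7] F [-0.3  0.5  0.4] open 0.1 q6 123.0
(array([ 0.44956031, -0.02428364, -0.06576894]), np.float64(0.6049210217237697), 4)
```

View pics/t4.png

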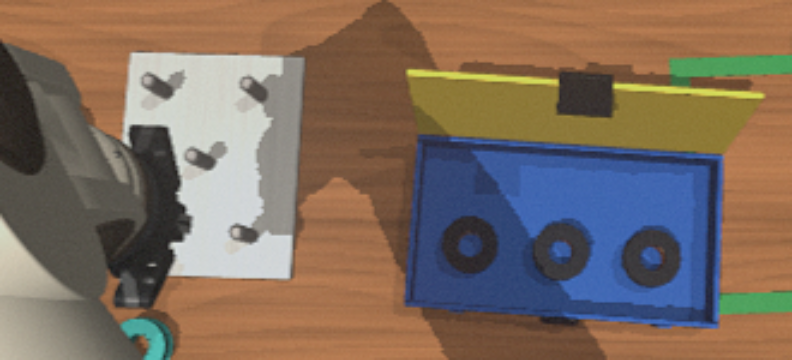

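All three coils are flat in the case and the posts are empty. Next I go round behind the lid with the fingers shut.

```bash
python3 -c "
from h import *
import json
c=camera('top');p=case_fit(c)[0]
uv=np.array([[64/1.0,0]])
im=c['color'];hsv=cv2.cvtColor(im,cv2.COLOR_RGB2HSV);m=cv2.inRange(hsv,(24,140,140),(34,255,255));m[:180]=0;m[300:]=0
ys,xs=np.nonzero(m);print(len(xs),xs.min(),xs.max())
e=np.array([[xs.min(),ys[xs==xs.min()].mean()],[xs.max(),ys[xs==xs.max()].mean()]])
def L(t): 
    return w(p,np.array([[.075-.15*np.cos(t)+.006*np.sin(t),s*.135,.0505+.15*np.sin(t)+.006*np.cos(t)] for s in(1,-1)])) 
for t in np.arange(1.6,1.95,.05): print(round(t,2),(proj(c,L(t))-e).round(1).tolist(), L(t)[0].round(3))
"
python3 -m jog '0 25 0 0; 0 70 20 0; 0 120 60 0; 0 160 110 0; 0 171 165 0; 0 171 220 0; 0 171 270 0; 0 171 307 0'
python3 -m jog '0 0 0 0; 0 0 0 0; 3 0 0 0; 3 0 0 0; 3 0 0 0; 3 0 0 0; 3 0 0 0; 3 0 0 0'
```

```text
456 289 437
1.6 [[-0.6, 7.4], [1.6, 7.9]] [0.544 0.105 0.2  ]
1.65 [[-0.2, 3.4], [1.7, 3.9]] [0.551 0.104 0.2  ]
1.7 [[0.2, -0.5], [1.6, -0.1]] [0.558 0.104 0.198]
1.75 [[0.6, -4.2], [1.5, -3.9]] [0.566 0.103 0.197]
1.8 [[1.0, -7.9], [1.4, -7.7]] [0.573 0.103 0.195]
1.85 [[1.5, -11.5], [1.2, -11.3]] [0.58  0.102 0.193]
1.9 [[1.9, -14.9], [1.0, -14.8]] [0.587 0.102 0.191]
time: 27.5
ee_pos: [0.6079, -0.037, 0.1812]
tcp_rot: [-88.8, 89.9, 179.7]
wrist_force: [0.7, -0.4, 0.2]
opening: 0.0004
time: 28.5
ee_pos: [0.6087, -0.0345, 0.1793]
tcp_rot: [110.8, 90.0, 19.4]
wrist_force: [0.1, -0.2, -0.5]
opening: -0.0001
```

```bash
python3 -m jog '0 -22 0 0; 0 -45 0 0; 0 -62 0 0; 0 -80 0 0; 3 -97 0 0; 6 -110 0 0; 10 -123 0 0; 10 -123 0 0'
python3 -c "
from h import *
st()"
```

```text
time: 29.5
ee_pos: [0.4849, -0.0315, 0.1691]
tcp_rot: [-75.6, 90.0, -167.0]
wrist_force: [0.3, -0.2, 0.0]
opening: -0.0004
t 29.5 tcp [484.9 -31.5 169.1] rot [ -75.6   90.  -167. ] F [ 0.3 -0.2  0. ] open -0.4 q6 88.0
```

```bash
python3 -m jog '10 -17 0 0; 21 -33 0 0; 35 -46 0 0; 51 -58 0 0; 63 -64 0 0; 75 -69 0 0; 87 -73 0 0; 87 -73 0 0'
python3 -c "
from h import *
st();c=camera('scene');cv2.imwrite('pics/s1.png',cv2.resize(c['color'][130:330,150:450,::-1],None,fx=2.5,fy=2.5))"
```

```text
time: 30.5
ee_pos: [0.4121, -0.0297, 0.0813]
tcp_rot: [-89.7, 89.9, 178.9]
wrist_force: [-0.4, -1.1, 0.2]
opening: -0.0
t 30.5 tcp [412.1 -29.7  81.3] rot [-89.7  89.9 178.9] F [-0.4 -1.1  0.2] open -0.0 q6 87.0
```

View pics/s1.png

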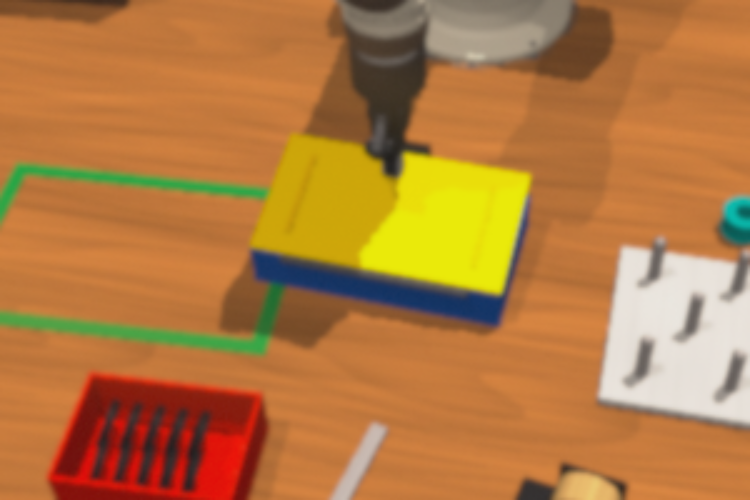

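```bash
python3 -m jog '5 -12 0 0; 10 -12 0 0; 14 -12 0 0; 17 -12 0 0; 20 -12 0 0; 22 -12 0 0; 24 -12 0 0; 24 -12 0 0'
python3 -m jog '0.5 0 0 0; 1 0 0 0; 1.5 0 0 0; 1.5 0 0 0; 1.5 0 0 0; 1.5 0 0 0; 1.5 0 0 0; 1.5 0 0 0'
python3 -c "
from h import *
st()"
```

```text
time: 31.55
ee_pos: [0.4007, -0.0294, 0.058]
tcp_rot: [-78.0, 90.0, -169.4]
wrist_force: [-0.0, -0.4, -0.8]
opening: 0.0002
time: 32.55
ee_pos: [0.4007, -0.0294, 0.0568]
tcp_rot: [-64.4, 90.0, -155.8]
wrist_force: [0.0, 0.6, -0.1]
opening: 0.0001
t 32.55 tcp [400.7 -29.4  56.8] rot [ -64.4   90.  -155.8] F [ 0.   0.6 -0.1] open 0.1 q6 87.0
```

```bash
python3 -m jog '0.5 0 0 0; 1 0 0 0; 1.5 0 0 0; 2 0 0 0; 2.5 0 0 0; 2.5 0 0 0; 2.5 0 0 0; 2.5 0 0 0'
python3 -c "
from h import *
st()"
```

```text
time: 33.55
ee_pos: [0.4009, -0.0294, 0.0561]
tcp_rot: [85.4, 89.9, -6.0]
wrist_force: [-8.2, 0.6, 18.7]
opening: -0.0001
t 33.55 tcp [400.9 -29.4  56.1] rot [85.4 89.9 -6. ] F [-8.2  0.6 18.7] open -0.1 q6 87.0
```

Pressing gave 19 N at z = 56 mm, which matches the shut height. Next I rise and move to the left of the case, open, then look.

```bash
cat >> h.py <<'E'
def lid_fit(c,p0=(.45,-.02,-.06)):
    hsv=cv2.cvtColor(c["color"],cv2.COLOR_RGB2HSV)
    m=cv2.inRange(hsv,(22,120,70),(36,255,255)); m[:150]=0;m[420:]=0
    m=cv2.morphologyEx(m,cv2.MORPH_OPEN,np.ones((3,3)))
    k=max(cv2.findContours(m,cv2.RETR_EXTERNAL,cv2.CHAIN_APPROX_NONE)[0],key=cv2.contourArea)
    q=cv2.approxPolyDP(cv2.convexHull(k),6,True)[:,0].astype(float)
    P=box(150,270,56.5); pr=proj(c,w(p0,P))
    uv=np.array([q[np.argmin(np.linalg.norm(q-a,axis=1))] for a in pr])
    uv+=0.5*np.sign(uv-uv.mean(0))
    p,e=fit(c,uv,P,p0); return p.round(4),np.degrees(p[2]).round(2),e.round(2),len(q)
E
python3 -m jog '-30 0 0 0; -60 0 0 0; -90 20 -40 1; -90 44 -90 2.4; -90 44 -145 2.4; -90 44 -190 2.4; -90 44 -216 2.4; -90 44 -216 2.4' 1
python3 -c "
from h import *
st();c=camera('top');print(lid_fit(c));cv2.imwrite('pics/t5.png',c['color'][:,:,::-1])
c=camera('scene');cv2.imwrite('pics/s5.png',cv2.resize(c['color'][130:330,100:400,::-1],None,fx=2.5,fy=2.5))"
```

```text
time: 34.55
ee_pos: [0.4497, 0.1868, 0.1439]
tcp_rot: [-70.0, 90.0, -163.6]
wrist_force: [-0.3, -0.4, -0.1]
opening: 0.0855
t 34.55 tcp [449.7 186.8 143.9] rot [ -70.    90.  -163.6] F [-0.3 -0.4 -0.1] open 85.5 q6 116.0
(array([ 0.4491, -0.0244, -0.0575]), np.float64(-3.3), np.float64(0.38), 4)
```

View pics/t5.png

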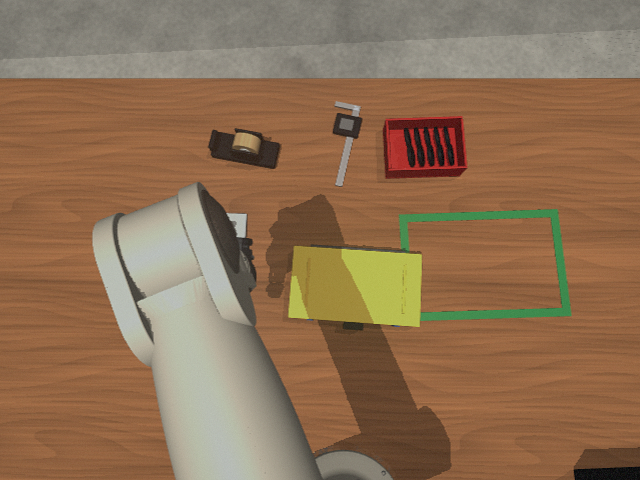

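Lid shut: its outline fits the 56.5 mm plane at 0.38 px. The rest of the scene is untouched. I lower beside the left wall and approach to contact with the jaws parallel to it.

```bash
cat >> h.py <<'E'
def go(x,y,z,yaw):
    o=status.get_obs(); 
    from scipy.spatial.transform import Rotation as Ro
    R=Ro.from_euler("xyz",o["tcp_rot"],degrees=True).as_matrix()
    d=R.T@(np.array([x,y,z])-o["ee_pos"])*1000
    a=np.degrees(np.arctan2(R[1,1],R[0,1])); print("jaw",a.round(1),"shift",d.round(1),"turn",round(a-yaw,1))
E
python3 -m jog '30 0 0 0; 60 0 0 0; 90 0 0 0; 115 0 0 0; 130 0 0 0; 136 0 0 0; 139 0 0 0; 139 0 0 0'
python3 -m jog '0 0 15 0; 0 0 30 0; 0 0 40 0; 0 0 48 0; 0 0 54 0; 0 0 58 0; 0 0 60 0; 0 0 60 0'
python3 -c "
from h import *
st();go(.4548,.0498,.005,-2.0);go(.4829,-.1624,.005,2.25)"
```

```text
time: 35.65
ee_pos: [0.4503, 0.1855, 0.0058]
tcp_rot: [116.1, 90.0, 22.3]
wrist_force: [0.4, 0.5, -0.5]
opening: 0.0854
time: 36.65
ee_pos: [0.446, 0.1256, 0.0053]
tcp_rot: [155.2, 90.0, 61.4]
wrist_force: [-0.1, 0.3, -0.1]
opening: 0.0852
t 36.65 tcp [446.  125.6   5.3] rot [155.2  90.   61.4] F [-0.1  0.3 -0.1] open 85.2 q6 110.0
jaw -3.8 shift [ 0.3 13.8 75.1] turn -1.8
jaw -3.8 shift [  0.3  55.9 285. ] turn -6.0
```

```bash
python3 -m jog '0 0 5 0; 0 2 15 0; 0 4 25 -0.4; 0 6 35 -0.8; 0 8 45 -1.2; 0 10 55 -1.5; 0 12 65 -1.8; 0 14 75 -1.8'
python3 -c "
from h import *
st();print(lid_fit(camera('top'),(.455,-.095,-.04)));go(.4829,-.1624,.005,2.25)"
```

```text
time: 37.65
ee_pos: [0.4551, 0.0491, 0.0053]
tcp_rot: [-133.9, 90.0, 134.1]
wrist_force: [-0.2, 4.8, 0.7]
opening: 0.0854
t 37.65 tcp [455.1  49.1   5.3] rot [-133.9   90.   134.1] F [-0.2  4.8  0.7] open 85.4 q6 98.0
(array([ 0.4622, -0.1372, -0.0139]), np.float64(-0.8), np.float64(13.93), 4)
jaw -2.0 shift [  0.5  35.1 209.4] turn -4.3
```

```bash
python3 -m jog '0 1 6 0; 0 3 18 -0.3; 0 5 30 -0.7; 0 8 43 -1.1; 0 10 56 -1.4; 0 13 69 -1.7; 0 15 82 -2; 0 17 93 -2'
python3 -c "
from h import *
st();go(.4829,-.1624,.005,2.25)"
```

```text
time: 38.7
ee_pos: [0.4688, -0.0446, 0.0053]
tcp_rot: [-80.9, 90.0, -170.9]
wrist_force: [-0.9, 5.0, 0.8]
opening: 0.0855
t 38.7 tcp [468.8 -44.6   5.3] rot [ -80.9   90.  -170.9] F [-0.9  5.   0.8] open 85.5 q6 85.0
jaw -0.0 shift [  0.3  14.2 117.8] turn -2.3
```

```bash
python3 -m jog '0 2 15 -0.3; 0 4 30 -0.6; 0 6 46 -1; 0 8 62 -1.4; 0 10 78 -1.8; 0 12 92 -2.1; 0 13 104 -2.3; 0 13 110 -2.3'
python3 -m jog '0 0 -10 0; 0 0 -30 0; 0 0 -40 0; -40 0 -60 0; -90 0 -90 0; -130 0 -140 0; -130 0 -190 0; -130 0 -230 0'
python3 -c "
from h import *
st();c=camera('top');print(lid_fit(c,(.49,-.30,.04)));cv2.imwrite('pics/t6.png',c['color'][:,:,::-1])"
```

```text
time: 39.7
ee_pos: [0.4818, -0.1544, 0.0052]
tcp_rot: [177.8, 90.0, 90.1]
wrist_force: [1.0, 5.9, 1.4]
opening: 0.085
time: 40.7
ee_pos: [0.4725, 0.0781, 0.1362]
tcp_rot: [81.2, 89.9, -6.4]
wrist_force: [-0.7, -1.0, -0.4]
opening: 0.0853
t 40.7 tcp [472.5  78.1 136.2] rot [81.2 89.9 -6.4] F [-0.7 -1.  -0.4] open 85.3 q6 97.0
(array([ 0.5007, -0.3086,  0.0328]), np.float64(1.88), np.float64(0.4), 4)
```

View pics/t6.png

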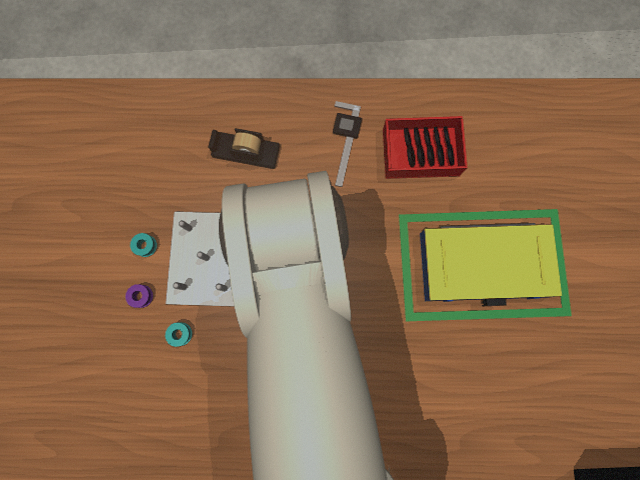

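The case stands inside the tape. One last check after idling a little: the bay from its full outline, the lid from the scene camera, and the case pose again.

```bash
python3 -m jog '-40 0 0 0; -60 0 0 0; -60 0 0 0; -60 0 0 0; -60 0 0 0; -60 0 0 0; -60 0 0 0; -60 0 0 0'
python3 -m jog '0 0 0 0; 0 0 0 0; 0 0 0 0; 0 0 0 0; 0 0 0 0; 0 0 0 0; 0 0 0 0; 0 0 0 0'
python3 -c "
from h import *
st();c=camera('top');print(lid_fit(c,(.50,-.308,.04)))
hsv=cv2.cvtColor(c['color'],cv2.COLOR_RGB2HSV);m=cv2.inRange(hsv,(50,80,60),(80,255,255));m[:,:380]=0
k=max(cv2.findContours(m,cv2.RETR_EXTERNAL,cv2.CHAIN_APPROX_NONE)[0],key=cv2.contourArea)
q=cv2.approxPolyDP(cv2.convexHull(k),6,True)[:,0].astype(float);P=box(236,356,0);pr=proj(c,w((.501,-.308,.04),P))
uv=np.array([q[np.argmin(np.linalg.norm(q-a,axis=1))] for a in pr]);uv+=.5*np.sign(uv-uv.mean(0))
print('bay',fit(c,uv,P,(.501,-.308,.04)))
c=camera('scene');cv2.imwrite('pics/s6.png',cv2.resize(c['color'][160:310,110:310,::-1],None,fx=4,fy=4,interpolation=cv2.INTER_CUBIC))"
```

```text
time: 41.75
ee_pos: [0.4725, 0.0761, 0.1952]
tcp_rot: [-81.1, 90.0, -168.8]
wrist_force: [-0.1, 0.7, 0.2]
opening: 0.0856
time: 42.75
ee_pos: [0.4725, 0.0761, 0.1953]
tcp_rot: [130.2, 90.0, 42.5]
wrist_force: [0.8, 0.5, 0.1]
opening: 0.0854
t 42.75 tcp [472.5  76.1 195.3] rot [130.2  90.   42.5] F [0.8 0.5 0.1] open 85.4 q6 97.0
(array([ 0.5007, -0.3086,  0.0328]), np.float64(1.88), np.float64(0.4), 4)
bay (array([ 0.50150987, -0.30800197,  0.03704981]), np.float64(0.35677870614290935))
```

View pics/s6.png

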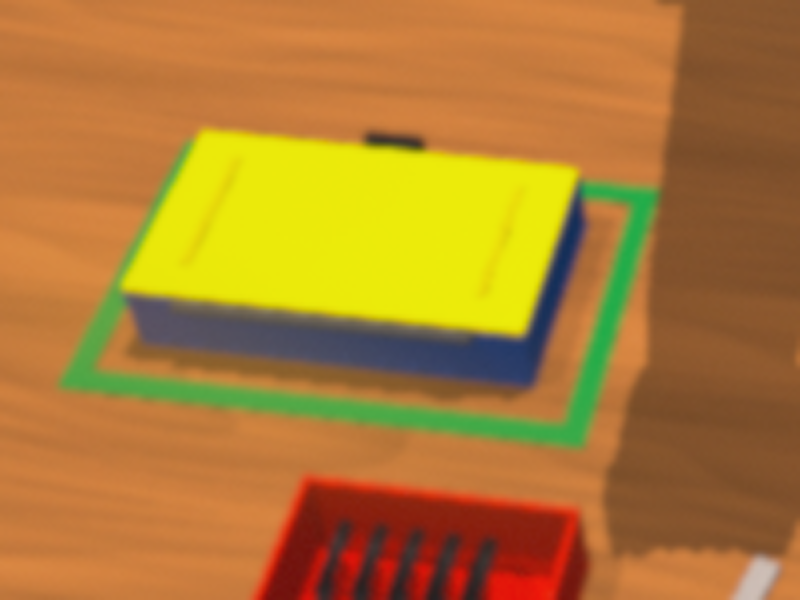

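The lid lies flat and shut, and the case is squarely inside the tape: it is within 1 mm and 0.3° of the bay centre. Handing in.

```bash
python3 -c "
from workcell import bot
print(bot.job_done())"
```

```text
the job is handed in; nothing more can be done
None
```

The job is done and handed in at about 43 s of the 210 s. `job_done()` reports no verdict. Only three coils were present. All three went flat onto the case floor, then I shut the lid, then pushed the closed case into the bay.

**Last checks:**
- **Case position:** it is at (0.5007, -0.3086) m, turned 1.9°. The bay is at (0.5015, -0.3080) m, turned 2.1°. The pose was unchanged over the two seconds before handing in.
- **Lid:** pressing it gave 19 N at 56 mm, the height of the shut lid. Its outline fits the shut height (0.4 px), and the last picture shows it flat. I did not see the snap itself, as no force spike showed in the readings.
- **Coils:** I last saw them in the case just before closing the lid, and all posts were empty afterwards.
- **Bystanders:** the dispenser, bin, caliper and the purple and turquoise rings look unmoved in the pictures.

Two case fits taken with the arm in view were poor (32 and 14 px) and I did not use them. I saw no knock of the case and no slackening of the grip.

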